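# Park the roller press with its red spoke straight up

## Task

Turn the star wheel of the small green roller press until its red-knobbed spoke points straight up, by pushing its black-knobbed spokes one after another with the fingertips. Do not touch the red spoke (its knob is freshly glued), turn the wheel steadily rather than flicking it round, and leave the jar, the stamp and the awl where they are. Finish with the wheel at rest.

Things in the scene. Friction and masses are not known exactly. Their poses are not given: they have to be found in the camera images.
- press: Green bench roller press, fixed to the table. Origin on the table directly below the centre of the star wheel. Its x axis is the wheel's axle and points away from the press body, to the wheel's free side, which faces away from the robot (within 0.35 rad); z up. The wheel's spokes lie in the plane x = 0; the press body lies behind it, x from -210 to -40 mm, cheeks 85 mm wide in y and 215 mm high, an aluminium bed 240 mm long in y at 154 mm height.
- hub (a point): Centre of the star wheel, on its axle, 180 mm above the table; the hub is a dark disc 60 mm in diameter and 32 mm thick. It turns with the wheel: its x axis runs along the axle to the free side, its z axis points along the red spoke.
- wheel (a joint): Angle of the star wheel, rad: 0 (or any whole turn) when the red spoke points straight up; grows anticlockwise as seen from the wheel's free side, so at +1.57 the red spoke points along the press's -y. At the start it lies between 2.0 and 4.28, so the red spoke points down to one side or straight down. It turns endlessly both ways and either way is allowed; it is balanced, needs about 3 to 4 N at 100 mm from the axle, and stops at once where it is left.
- knob_red (a point): Centre of the red ball knob of the red spoke, not to be touched: it is one of five equal spokes 72 degrees apart. A steel rod 12 mm thick runs radially from the hub to a ball knob 26 mm in diameter (its outer 50 mm next to the knob is red too). All knob centres lie 135 mm from the wheel's axis.
- knob_1 (a point): Centre of the black ball knob of the spoke 72 degrees on from the red one (anticlockwise seen from the wheel's free side); same sizes as the red spoke.
- knob_2 (a point): Centre of the black ball knob of the spoke 144 degrees on from the red one (anticlockwise seen from the wheel's free side); same sizes as the red spoke.
- knob_3 (a point): Centre of the black ball knob of the spoke 216 degrees on from the red one (anticlockwise seen from the wheel's free side); same sizes as the red spoke.
- knob_4 (a point): Centre of the black ball knob of the spoke 288 degrees on from the red one (anticlockwise seen from the wheel's free side); same sizes as the red spoke.
- jar: Loose closed jar with a yellow cap, 60 mm wide, 85 mm high; origin at the centre of its underside. A bystander on the table on the far side of the wheel.
- stamp: Loose brass embossing stamp standing upright, 32 mm wide, 84 mm high; origin at the centre of its underside. A bystander.
- awl: Loose awl lying on the table, wooden handle and steel point, 115 mm long along its x, 30 mm high; origin under its middle. A bystander.

How it is judged (in metres and radians):
On the way, in this order (a step that is already met when the one before it is completed fails the run):
1. a black-knobbed spoke is pushed with the fingers ((contact force between the fingers and wheel_c4 above 0.5 N or contact force between the fingers and wheel_c5 above 0.5 N or contact force between the fingers and wheel_c6 above 0.5 N or contact force between the fingers and wheel_c7 above 0.5 N or contact force between the fingers and wheel_c8 above 0.5 N or contact force between the fingers and wheel_c9 above 0.5 N or contact force between the fingers and wheel_c10 above 0.5 N or contact force between the fingers and wheel_c11 above 0.5 N)), for 0.1 s.
2. the red spoke has come up past level (angle between hub's own z axis and vertical below 1.4 rad), for 0.1 s.
3. the red spoke points straight up (angle between hub's own z axis and vertical below 0.087 rad), for 0.2 s.
At the end, for the whole second after the job is handed in: the red spoke points straight up within 5 degrees (0.087 rad), the wheel is at rest (under 0.05 rad/s), and jar, stamp and awl are within 25 mm of where they stood (angle between hub's own z axis and vertical below 0.087 rad and velocity of joint wheel between -0.05 and 0.05 rad/s and distance of each of jar, stamp, awl from where it was at the start of the episode below 0.025 m); the robot touches nothing.
It fails at once if the red spoke is touched (over 0.3 N) (contact force between any of the fingers, the arm and wheel_c2 above 0.3 N or contact force between any of the fingers, the arm and wheel_c3 above 0.3 N).
It fails at once if the wheel is flicked round (over 4 rad/s) (velocity of joint wheel above 4 rad/s or velocity of joint wheel below -4 rad/s).
It fails at once if jar, stamp or awl is moved over 25 mm, lifted or knocked over (distance of any of jar, stamp, awl from where it was at the start of the episode above 0.025 m or angle between any of jar, stamp, awl's own z axis and vertical above 0.5 rad).
It also fails if it takes over 64 s, if anything falls off the work surface, if the arm or the gripper's body presses on something with over 40 N, if the wrist force passes 120 N, or if a joint passes its speed limit or range.

## Robot

A 7-joint arm with a two-finger parallel gripper is mounted at the origin on the work surface. World frame = base frame: x ahead of the robot, y to its left, z up, the work surface at z = 0. Lengths are in mm, angles in rad, forces in N, time in s.
With the tool pointing down it reaches from about 425 to 925 mm from the base axis. Payload 6.8 kg.
Tool frame: the origin (TCP) lies at the very end of the fingers, on their centre line; the grasp point (between the pads) lies 19 mm behind it; z points along the fingers, x is the direction in which the jaws open and shut, and the axes are right-handed (so a half turn about z gives the same grasp; the last joint's range is limited). The gripper opens to 88 mm and grips with 3 to 60 N. Pads are 20 mm wide; open, the fingers measure 115 mm over their backs; the gripper's body (75 mm by 178 mm) begins 61 mm behind the grasp point.
Start: joints at [0.999, 0.477, 0.022, 1.555, -0.011, 1.109, -0.083], TCP at [301.973, -603.705, 222.664] pointing down, gripper open.
Joint ranges: [-2.96, 2.96], [-0.34, 2.1], [-1.41, 1.46], [0.24, 2.44], [-1.37, 4.51], [0.17, 1.92], [-2.96, 2.96]. Speed limits (rad/s): [2.39, 2.39, 3.14, 3.14, 3.14, 3.14, 3.14].

## Interface

Orientations are given as [roll, pitch, yaw] about the fixed x, y, z axes, in that order (R = Rz(yaw) Ry(pitch) Rx(roll)).
In Python, from workcell import ctrl gives the robot as it stands. The module is installed in compiled form; this text tells all that it offers.
- The arm moves only by the shell command python3 -m handwheel 'ROWS' [FORCE]. ROWS is JSON, a list of rows, each an object with "xyz": the shift along the world's x, y, z in cm, a list of three; "turn": the turn about the world's z in degrees; "fingers": the closure, from 0 (fully open) to 1 (shut). A call has 1 to 10 rows; each row shifts and turns the commanded pose from where the row before left it; what a row does not reach is not made up. A row lasts 1/8 s, in which the tool goes at most 62.5 mm and 10.7 degrees, less where a joint would pass 70% of its speed; a pose out of reach is approached as far as the arm can. A call with a gripper value outside its range is refused whole. The fingers move at their own pace and stop on an object; FORCE is the grip in N (left out, the last holds). Time passes only in rows, so rows that do not move let the fingers close. It gives the time, the measured TCP pose, the force and the opening at its end, in the units of the state.
- ctrl.get_state(): the state, without advancing time (a new reading comes with each control period).
- ctrl.camera(name): name is "scene" or "top" or "wrist"; returns a dict with "frame" (480x640x3 uint8, red, green, blue), "range_z" (480x640 float32, mm along the optical axis (not along the pixel's ray), 0 where there is no reading), "fx", "fy", "cx", "cy" (pixels), "R" (3x3) and "t" (3): a world point X has camera coordinates R X + t. Camera axes: x right, y down, z forward; pixel columns grow to the right and rows downward; lengths in mm; the calibration is good to about 2 mm. A picture is of the moment at which its call begins.
- ctrl.job_done(): hands the job in, once; it reports no verdict.
The state is a dict: "t": time; "joints": joint angles; "qd": joint speeds; "effort": joint torques, N m; "eef_pos": TCP position; "tcp_rot": TCP orientation; "contact_force": force on the tool from outside, world axes, zero at the start; "wrist_torque": the same for the moment, N m; "width": opening from 0.0 (shut) to 1.0 (fully open).
Only numpy, scipy, OpenCV 4.12 (cv2) and the standard library are available. Lean on these libraries where they do the work, as an engineer would, in place of code of your own. Each camera call takes 0.05 s, during which the arm holds its last target. There are 200 camera calls.

## Working session

There is one attempt and no reset: what is moved stays moved. The work goes in short steps, Python scripts to look and compute and a shell command to move; the robot and the scene stay as the last step left them, time stands still between calls to the robot, and variables do not carry over. Pictures are saved under pics/ and viewed, about 8 in all and at most 12, crops included, and the job is handed in when it is done.

```bash
mkdir -p pics; python3 - <<'E'
from workcell import ctrl
import cv2,numpy as np,pickle
s=ctrl.get_state();print({k:np.round(v,3) for k,v in s.items()})
ims=[]
for n in("scene","top"):
    c=ctrl.camera(n);pickle.dump(c,open(n+".pkl","wb"));ims.append(c["frame"][:,:,::-1]);print(n,np.round(c["R"],3).tolist(),np.round(c["t"]),c["fx"])
cv2.imwrite("pics/a.png",ims[0]);cv2.imwrite("pics/b.png",ims[1])
E
```

```text
{'t': np.float64(0.0), 'joints': array([ 0.999,  0.478,  0.022,  1.556, -0.012,  1.109, -0.083]), 'qd': array([-0.   , -0.001, -0.001,  0.   ,  0.001, -0.   ,  0.   ]), 'effort': array([ 1.0000e-03, -5.8285e+01,  1.5350e+00, -2.7260e+01, -5.4000e-02,
        1.7000e-02,  0.0000e+00]), 'eef_pos': array([ 301.714, -603.143,  221.715]), 'tcp_rot': array([ 3.141e+00,  2.000e-03, -1.107e+00]), 'contact_force': array([ 0.298,  0.269, -0.398]), 'wrist_torque': array([-0.041, -0.043, -0.072]), 'width': np.float64(1.004)}
scene [[-0.714, 0.7, -0.01], [0.558, 0.561, -0.612], [-0.423, -0.443, -0.791]] [ 412. -297. 1337.] 521.8241520717825
top [[-0.009, -1.0, -0.01], [-0.994, 0.01, -0.108], [0.108, 0.009, -0.994]] [  68.  668. 1319.] 609.5783219257047
```

View pics/a.png

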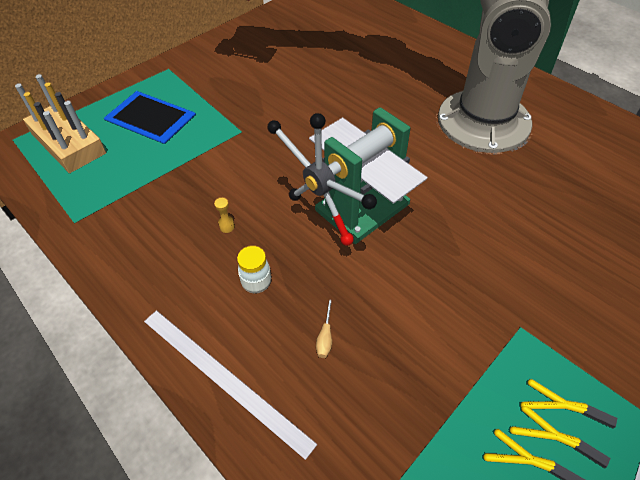

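View pics/b.png

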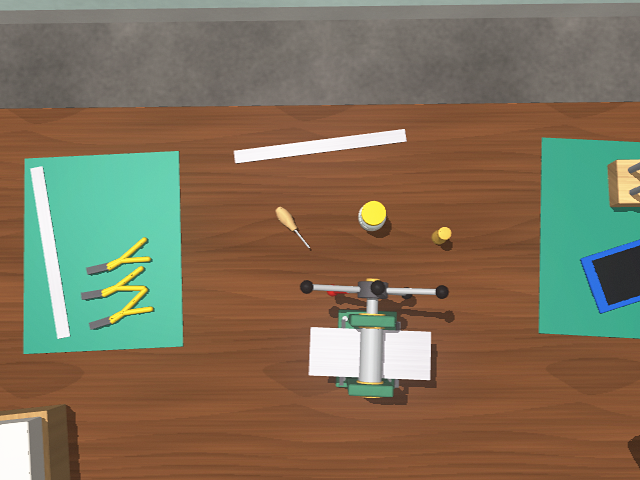

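The scene view shows the red knob at (347,239) and black knobs at (369,201), (317,121), (274,127) and (295,194). The top view shows black knobs at (306,287), (377,287) and (442,292).

```bash
cat > h.py <<'E'
import numpy as np
def pt(c,u,v,extra=0,w=2):
    z=c["range_z"][v-w:v+w+1,u-w:u+w+1];z=np.median(z[z>0])
    d=np.array([(u-c["cx"])/c["fx"],(v-c["cy"])/c["fy"],1]);p=d*z+extra*d/np.linalg.norm(d)
    return c["R"].T@(p-c["t"])
E
python3 - <<'E'
import pickle,numpy as np;from h import pt
s=pickle.load(open("scene.pkl","rb"));t=pickle.load(open("top.pkl","rb"))
P={}
for n,u,v in(("red",347,239),("kR",369,201),("kT",317,121),("kL",274,127),("kB",295,194)):
    P[n]=pt(s,u,v,13);print(n,np.round(P[n]))
for u,v in((306,287),(377,288),(442,292)):print("top",np.round(pt(t,u,v,13)))
for n,c,u,v in(("jarcap",s,252,259),("jar",t,374,212),("stamp",s,221,203),("stamp",t,444,234),("awl",s,324,342),("awltip",s,330,305),("awl",t,285,217)):print(n,np.round(pt(c,u,v)))
A=np.array(list(P.values()));c=A.mean(0);U,S,V=np.linalg.svd(A-c);n=V[2]*np.sign(V[2,0])
print("centre",c,"n",n,"res",S[2],"r",np.linalg.norm(A-c,axis=1))
n=np.array([n[0],n[1],0]);n/=np.linalg.norm(n);y=np.cross([0,0,1],n);print("yaw",np.arctan2(n[1],n[0]))
for k in P:
    d=P[k]-c;print(k,np.degrees(np.arctan2(-d@y,d[2])))
E
```

```text
red [565.  54.  68.]
kR [567. 102. 220.]
kT [561. -27. 312.]
kL [ 555. -154.  219.]
kB [ 558. -103.   70.]
top [566. 102. 222.]
top [559. -27. 314.]
top [ 554. -157.  220.]
jarcap [733. -31.  83.]
jar [731. -40.  85.]
stamp [ 687. -185.   80.]
stamp [ 682. -189.   81.]
awl [737. 165.  28.]
awltip [666. 109.   2.]
awl [730. 157.  28.]
centre [561.31378846 -25.4614848  177.95853426] n [ 9.99044986e-01 -4.36912338e-02  4.39077447e-04] res 0.4349621200799567 r [135.68340332 134.44076383 134.35008046 134.93372034 133.00725282]
yaw -0.04370515048316167
red -143.85866869680393
kR -71.8595233843257
kT 0.48227686214287074
kL 72.29801399933882
kB 144.03922892950925
```

Fit: hub at about (561, -25, 178), plane yaw -2.5°. The red spoke sits at -144° and a black spoke is straight up. The plan is two 72° pushes of the top spoke towards -y, with fingers shut and jaws along world x. Nothing touches the red spoke on the way.

```bash
python3 -m handwheel '[{"xyz":[0,0,4],"turn":0,"fingers":1},{"xyz":[0,0,4],"turn":0,"fingers":1},{"xyz":[0,0,4],"turn":0,"fingers":1},{"xyz":[0,0,4],"turn":0,"fingers":1},{"xyz":[1.8,4,0],"turn":6,"fingers":1},{"xyz":[1.8,4,0],"turn":6,"fingers":1},{"xyz":[1.8,4,0],"turn":6,"fingers":1},{"xyz":[1.8,4,0],"turn":6,"fingers":1},{"xyz":[1.8,4,0],"turn":6,"fingers":1},{"xyz":[1.8,4,0],"turn":6,"fingers":1}]' 20
python3 -m handwheel '[{"xyz":[1.7,4,0],"turn":6,"fingers":1},{"xyz":[1.7,4,0],"turn":6,"fingers":1},{"xyz":[1.7,4,0],"turn":6,"fingers":1},{"xyz":[1.7,4,0],"turn":6,"fingers":1},{"xyz":[1.7,4,0],"turn":1,"fingers":1},{"xyz":[1.7,4,0],"turn":0,"fingers":1},{"xyz":[1.7,4,0],"turn":0,"fingers":1},{"xyz":[1.7,4,0],"turn":0,"fingers":1},{"xyz":[1.7,4,0],"turn":0,"fingers":1},{"xyz":[0,0,0],"turn":0,"fingers":1}]'
```

```text
t: 1.35
eef_pos: [410.2, -362.2, 382.3]
tcp_rot: [-3.142, 0.001, -0.475]
contact_force: [0.7, -0.2, 0.3]
width: 0.008
t: 2.6
eef_pos: [563.2, 0.4, 382.1]
tcp_rot: [-3.14, 0.001, -0.036]
contact_force: [-0.4, -0.2, 0.1]
width: 0.008
```

```bash
python3 -m handwheel '[{"xyz":[0,1.6,0],"turn":0,"fingers":1},{"xyz":[0,0,-2],"turn":0,"fingers":1},{"xyz":[0,0,-3],"turn":0,"fingers":1},{"xyz":[0,0,-3],"turn":0,"fingers":1},{"xyz":[0,0,-2],"turn":0,"fingers":1},{"xyz":[0,0,0],"turn":0,"fingers":1}]'
python3 - <<'E'
from workcell import ctrl
import cv2
c=ctrl.camera("scene")["frame"][60:300,180:480,::-1]
cv2.imwrite("pics/c.png",cv2.resize(c,None,fx=2,fy=2))
E
```

```text
t: 3.35
eef_pos: [561.7, 11.5, 281.3]
tcp_rot: [3.141, 0.003, -0.044]
contact_force: [0.1, 0.4, 0.1]
width: 0.001
```

View pics/c.png

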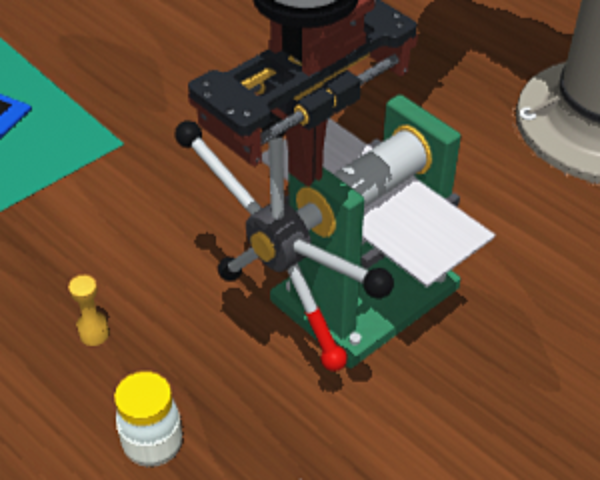

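The gripper body lies along the axle, and the fingers are on the +y side of the top spoke. The wheel hasn't moved: red is at (333,358) in the crop. I'll push now.

```bash
python3 -m handwheel '[{"xyz":[0,-1.1,0],"turn":0,"fingers":1},{"xyz":[0,-1.1,0],"turn":0,"fingers":1},{"xyz":[0,-1.1,0],"turn":0,"fingers":1},{"xyz":[-0.1,-1.2,-0.1],"turn":0,"fingers":1},{"xyz":[0,-1.2,-0.2],"turn":0,"fingers":1},{"xyz":[-0.1,-1.1,-0.5],"turn":0,"fingers":1},{"xyz":[0,-1.1,-0.6],"turn":0,"fingers":1},{"xyz":[-0.1,-1.1,-0.6],"turn":0,"fingers":1},{"xyz":[0,0,0],"turn":0,"fingers":1}]'
cat >> h.py <<'E'
import cv2
C0=np.array([561.3,-25.5,178])
N=np.array([.999,-.0437,0]);Y=np.array([.0437,.999,0])
def red(c):
    "angle of red paint about hub, deg from up, + toward -y; from the ray/wheel plane crossing"
    h=cv2.cvtColor(c["frame"],cv2.COLOR_RGB2HSV)
    m=((h[...,0]<5)|(h[...,0]>175))&(h[...,1]>190)&(h[...,2]>90)
    v,u=np.nonzero(m);d=np.c_[(u-c["cx"])/c["fx"],(v-c["cy"])/c["fy"],np.ones(len(u))]@c["R"]
    o=-c["R"].T@c["t"];X=o+d*(((C0-o)@N)/(d@N))[:,None]-C0
    a,b=-X@Y,X[:,2];r=np.hypot(a,b);k=(r>70)&(r<150)
    return np.degrees(np.arctan2(np.median(a[k]),np.median(b[k]))),k.sum()
E
python3 - <<'E'
from workcell import ctrl
import h,pickle
print(h.red(pickle.load(open("scene.pkl","rb"))),h.red(ctrl.camera("scene")))
E
```

```text
t: 4.53
eef_pos: [559.2, -79.4, 261.5]
tcp_rot: [3.141, 0.002, -0.044]
contact_force: [0.2, -0.4, 0.1]
width: -0.001
(np.float64(-144.29956090559014), np.int64(259)) (np.float64(-102.1071905768694), np.int64(331))
```

```bash
python3 -m handwheel '[{"xyz":[0,-0.9,-0.8],"turn":0,"fingers":1},{"xyz":[-0.1,-0.9,-0.9],"turn":0,"fingers":1},{"xyz":[0,-0.7,-0.9],"turn":0,"fingers":1},{"xyz":[0,-0.6,-1],"turn":0,"fingers":1},{"xyz":[0,-0.4,-0.9],"turn":0,"fingers":1},{"xyz":[0,0,0],"turn":0,"fingers":1}]'
python3 - <<'E'
from workcell import ctrl
import h
print(h.red(ctrl.camera("scene")))
E
```

```text
t: 5.32
eef_pos: [558.4, -113.9, 216.6]
tcp_rot: [3.141, 0.002, -0.043]
contact_force: [-0.6, -0.6, 0.5]
width: 0.002
(np.float64(-72.14493914635904), np.int64(305))
```

Red is now at -72°. Next I lift over the new top spoke and go down on its +y side.

```bash
python3 -m handwheel '[{"xyz":[0,0,3],"turn":0,"fingers":1},{"xyz":[0,0,4.5],"turn":0,"fingers":1},{"xyz":[0,0,4.5],"turn":0,"fingers":1},{"xyz":[0,0,4.5],"turn":0,"fingers":1},{"xyz":[0,0,0],"turn":0,"fingers":1},{"xyz":[0.1,4.2,0],"turn":0,"fingers":1},{"xyz":[0.1,4.2,0],"turn":0,"fingers":1},{"xyz":[0.1,4.3,0],"turn":0,"fingers":1},{"xyz":[0,0,0],"turn":0,"fingers":1}]'
python3 -m handwheel '[{"xyz":[0,0,-3],"turn":0,"fingers":1},{"xyz":[0,0,-3],"turn":0,"fingers":1},{"xyz":[0,0,-2.5],"turn":0,"fingers":1},{"xyz":[0,0,-1.5],"turn":0,"fingers":1},{"xyz":[0,0,0],"turn":0,"fingers":1}]'
python3 - <<'E'
from workcell import ctrl
import h,cv2
c=ctrl.camera("scene");print(h.red(c))
cv2.imwrite("pics/d.png",cv2.resize(c["frame"][60:300,180:480,::-1],None,fx=2,fy=2))
E
```

```text
t: 6.5
eef_pos: [561.3, 18.1, 381.9]
tcp_rot: [-3.141, 0.001, -0.036]
contact_force: [-0.4, -0.0, 0.2]
width: 0.003
t: 7.12
eef_pos: [561.4, 13.3, 281.5]
tcp_rot: [3.141, 0.002, -0.043]
contact_force: [-0.8, 0.2, -0.0]
width: 0.008
(np.float64(-72.14493914635904), np.int64(305))
```

View pics/d.png

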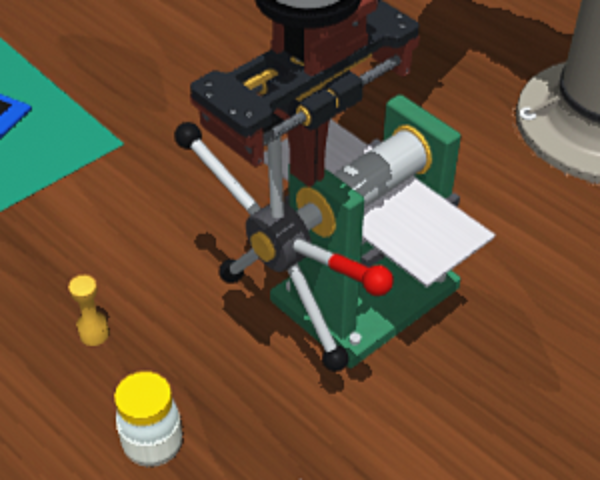

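Red is now at (378,280) in the crop, and the next black spoke is up with the fingers beside it, clear of red. I'll repeat the same push.

```bash
python3 -m handwheel '[{"xyz":[0,-1.2,0],"turn":0,"fingers":1},{"xyz":[0,-1.2,0],"turn":0,"fingers":1},{"xyz":[0,-1.1,0],"turn":0,"fingers":1},{"xyz":[-0.1,-1.2,-0.1],"turn":0,"fingers":1},{"xyz":[0,-1.2,-0.2],"turn":0,"fingers":1},{"xyz":[-0.1,-1.1,-0.5],"turn":0,"fingers":1},{"xyz":[0,-1.1,-0.6],"turn":0,"fingers":1},{"xyz":[-0.1,-1.1,-0.6],"turn":0,"fingers":1},{"xyz":[0,0,0],"turn":0,"fingers":1}]'
python3 -m handwheel '[{"xyz":[0,-0.9,-0.8],"turn":0,"fingers":1},{"xyz":[-0.1,-0.9,-0.9],"turn":0,"fingers":1},{"xyz":[0,-0.7,-0.9],"turn":0,"fingers":1},{"xyz":[0,-0.6,-1],"turn":0,"fingers":1},{"xyz":[0,0,0],"turn":0,"fingers":1}]'
python3 - <<'E'
from workcell import ctrl
import h
print(h.red(ctrl.camera("scene")))
E
```

```text
t: 8.3
eef_pos: [558.3, -79.4, 261.6]
tcp_rot: [3.141, 0.002, -0.044]
contact_force: [0.1, 0.2, 0.1]
width: 0.001
t: 8.93
eef_pos: [557.3, -110.0, 225.4]
tcp_rot: [3.141, 0.002, -0.043]
contact_force: [0.0, -0.7, 0.1]
width: 0.005
(np.float64(-2.999865626702086), np.int64(304))
```

```bash
python3 -m handwheel '[{"xyz":[0,-0.2,-0.5],"turn":0,"fingers":1},{"xyz":[0,0,0],"turn":0,"fingers":1},{"xyz":[0,0,0],"turn":0,"fingers":1},{"xyz":[0,-0.5,2],"turn":0,"fingers":1},{"xyz":[0,-1,4],"turn":0,"fingers":1},{"xyz":[0,-1,4],"turn":0,"fingers":1},{"xyz":[0,-2,4],"turn":0,"fingers":1},{"xyz":[0,-4,4],"turn":0,"fingers":1},{"xyz":[0,-4,0],"turn":0,"fingers":1},{"xyz":[0,0,0],"turn":0,"fingers":1}]'
python3 - <<'E'
from workcell import ctrl
import h,cv2,numpy as np
c=ctrl.camera("scene");t=ctrl.camera("top");print(h.red(c),h.red(t))
for n,k,u,v in(("jarcap",c,252,259),("stamp",c,221,203),("awl",c,324,342)):print(n,np.round(h.pt(k,u,v)))
cv2.imwrite("pics/e.png",c["frame"][:,:,::-1])
E
```

```text
t: 10.22
eef_pos: [557.1, -239.8, 401.4]
tcp_rot: [3.14, 0.001, -0.049]
contact_force: [-0.1, 0.1, -0.5]
width: 0.005
(np.float64(-1.245707041465534), np.int64(299)) (np.float64(2.293149812576967), np.int64(35))
jarcap [733. -30.  83.]
stamp [ 688. -185.   81.]
awl [737. 165.  27.]
```

View pics/e.png

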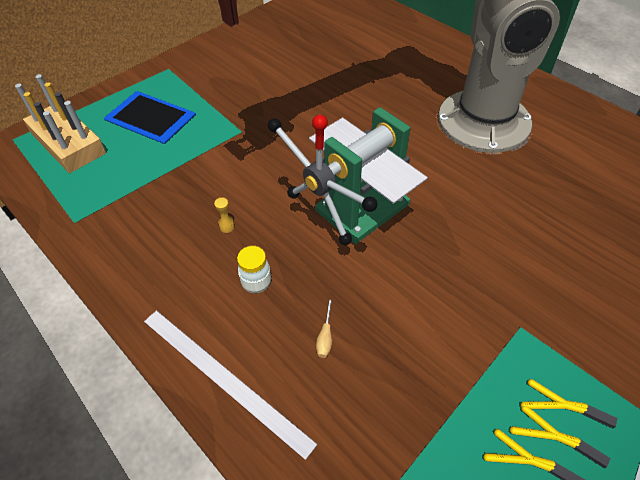

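The red knob is at (320,122), pointing up, and the bystanders are where they were. I'll cross-check with a fit over all five knobs, and hand in only if it agrees.

```bash
python3 - <<'E'
from workcell import ctrl
import h,numpy as np
c=ctrl.camera("scene");A=[]
for u,v,ref in((320,122,0),(370,204,-72),(345,239,-144),(293,192,144),(275,126,72)):
    d=h.pt(c,u,v,13)-h.C0;A.append(np.degrees(np.arctan2(-d@h.Y,d[2]))-ref)
print(np.round(A,1),h.red(c))
if abs(np.mean(A))<2.5: ctrl.job_done();print("handed in",ctrl.get_state()["t"])
E
```

```text
[-1.8 -2.4 -2.8 -2.4 -1.8] (np.float64(-1.245707041465534), np.int64(299))
the job is handed in; nothing more can be done
the job is handed in; nothing more can be done
```

I turned the star wheel in two pushes of about 72° each and handed the job in. The shut fingertips pushed two black spokes in turn, and I left the gripper lifted clear of everything. The run took about 10 s of the 64 s allowed.

- **Red spoke:** it points up within the 5° limit. The scene camera's red-paint measure says -1.2°, and a fit of all five knobs says about -2.2° (-1.8° to -2.8°).
- **Disagreement:** the top view gave +2.3°, but from only 35 foreshortened pixels, so I gave it little weight.
- **Bystanders:** jar, stamp and awl each read within 1 mm of where they started.
- **Not measured directly:** I saw no sign of contact with the red spoke, but I relied on planned clearances and one picture before the second push. I didn't measure the wheel's speed. The pushes were slow, roughly 1 rad/s, and the last two red-paint readings were identical, so it was at rest.

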